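# Bolt the flour bin hatch shut

### The arm

A 7-joint arm with a two-finger parallel gripper is mounted at the origin on the work surface. World frame = base frame: x ahead of the robot, y to its left, z up, the work surface at z = 0. Lengths are in m, angles in rad, forces in N, time in s.
With the tool pointing down it reaches from about 0.4 to 0.85 m from the base axis. Payload 4.5 kg.
Tool frame: the origin (TCP) lies midway between the tips of the shut fingers; the grasp point (between the pads) lies 19 mm behind it; z points along the fingers, y is the direction in which the jaws open and shut (so a half turn about z gives the same grasp; the last joint's range is limited). The gripper opens to 85 mm and grips with 20 to 120 N. Pads are 22 mm wide; open, the fingers measure 114 mm over their backs; the gripper's body (76 mm by 85 mm) begins 54 mm behind the grasp point. The pads swing forward as they close: fully open they stand 13 mm farther back than shut.
Start: joints at [-1.231, 0.689, -0.195, 1.565, 0.157, 0.902, -0.215], TCP at [0.188, 0.596, 0.231] pointing down, gripper open.
Joint ranges: [-3.01, 3.01], [-0.46, 2.08], [-1.47, 1.51], [0.13, 2.56], [-1, 4.14], [0.04, 2.09], [-2.66, 2.66]. Speed limits (rad/s): [2.57, 2.57, 3.14, 3.14, 3.14, 3.14, 3.14].

### API

Orientations are given as [roll, pitch, yaw] about the fixed x, y, z axes, in that order (R = Rz(yaw) Ry(pitch) Rx(roll)).
In Python, from station import bot gives the robot as it stands.
- The arm moves only by the shell command python3 -m crank 'ROWS' [FORCE]. ROWS is JSON, a list of rows, each a list of 7 numbers: the opening, from 0 (shut) to 1 (fully open), then the shift along the tool's x, y, z in m, then the turn, a rotation vector about the tool's x, y, z in degrees. In form: [[jaw, x, y, z, rx, ry, rz], ...]. A call has exactly 8 rows; each row shifts and turns the pose as measured when the row begins, along the tool's axes as they then stand; what a row does not reach is not made up. A row lasts 1/10 s, in which the tool goes at most 50 mm and 8.59 degrees, less where a joint would pass 70% of its speed; a pose out of reach is approached as far as the arm can. A call is refused whole if a number of a shift passes 0.05 or a number of a turn 8.59, either way. A call with a gripper value outside its range is refused whole. The fingers move at their own pace and stop on an object; FORCE is the grip in N (left out, the last holds). Time passes only in rows, so rows that do not move let the fingers close, or fill a call up. It gives the time, the measured TCP pose, the force and the opening at its end, in the units of the state.
- bot.observe(): the state, without advancing time (a new reading comes with each control period).
- bot.read_camera(name): name is "side" or "top"; returns (picture, depth): 480x640x3 uint8, red, green, blue; 480x640 float32, m along the optical axis (not along the pixel's ray), 0 where there is no reading.
- bot.get_calibration(name): a dict with "K" (3x3 intrinsics, pixels), "distortion" ([k1, k2, p1, p2, k3] as OpenCV has them; the pictures are not rectified), "camera_from_world" (4x4, takes a point from world to camera coordinates). Camera axes: x right, y down, z forward; pixel columns grow to the right and rows downward; lengths in m; the calibration is good to about 2 mm. A picture is of the moment at which its call begins. get_calibration takes no time and is no camera call.
- bot.job_done(): hands the job in, once; it reports no verdict.
Trained networks look in the newest picture that a camera, given by its name, has taken for a name from the list of things; names that differ only in an ending like _2 or _b are one class to them, and where a whole thing is asked for, a point or a joint stands for the part that bears it (a point fixed in the world has none). Each returns a list of dicts, best first, with "conf" (0 to 1); they miss things now and then, are a little off and sometimes report something else, mostly with a low value. They report only what shows in the picture. A call takes as long as a camera call.
- bot.spot_in(camera, target): "point" ([x, y, z] in m, in world coordinates, good to about 4 mm: the middle of the surface that is visible of it).
- bot.cut_out(camera, target): "mask" (480x640 bool, what is visible of it).
The state is a dict: "time": time; "joints": joint angles; "qd": joint speeds; "effort": joint torques, N m; "tool_pos": TCP position; "tcp_rot": TCP orientation; "contact_force": force on the tool from outside, world axes, zero at the start; "moment": the same for the moment, N m; "opening": finger opening in m.
Only numpy, scipy, OpenCV 4.12 (cv2) and the standard library are available. Lean on these libraries where they do the work, as an engineer would, in place of code of your own. Each camera call takes 0.05 s, during which the arm holds its last target.

### The job

Lock the flour bin's closed hatch with its barrel bolt: lift the bolt's handle out of the notch it lies in, slide the bolt across to the catch on the hatch, feel for the catch's notch, drop the handle right down into it and let go. Be gentle: never press the bolt on its guides or lean on the bin with more than 25 N, and leave the tray, loaf, bowl and brush where they are.

Things in the scene. Friction and masses are not known exactly. Their poses are not given: they have to be found in the camera images.
- bin: Fixed metal flour bin on the counter, 260 mm (its x) by 340 mm (its y) by 110 mm high; origin at the centre of its underside. Its lift-off hatch, a 4 mm steel panel of 220 by 145 mm, covers the +y half of the top (bar grip 35 mm high near its +y end). A steel barrel bolt lies on top, parallel to bin y, and is slid towards bin +y to enter the catch on the hatch.
- bolt_axis (a point): Point fixed on the bin, on the bolt's axis, in line with the middle of the first notch: bin x -50, y -50, z 126 mm (16 mm over the bin top). Axes as the bin's. A slotted guide of 3 mm steel stands 18 to 25 mm in front (bin -x) of the axis; first notch 12 mm wide, its edge, 32 mm above the bin top, runs on for 30 mm towards the catch.
- catch_about (a point): Point fixed on the bin, on the bolt's axis, 64 mm (bin +y) from bolt_axis: where the middle of the catch's notch (12 mm wide, edges 31 mm over the bin top) is on average. The loose hatch lies differently each time, so the notch is up to 12 mm off either way along y: feel for it. The ledge goes on 16 mm beyond the notch to a stop plate, 38 mm high, 18 mm past the notch's middle.
- rod (a joint): How far the bolt has been slid, in m, along bin +y: 0 in the middle of the first notch; the middle of the second notch lies somewhere from 0.052 to 0.076. About 2 N of dry friction; it stays where it is left. A handle in a notch has 2 mm of play each way.
- handle (a joint): Turn of the handle about the bolt's axis, rad. 0: fully down in a notch, pointing to bin -x and 0.44 above level. It grows as the handle swings up and back; from 0.5 it clears all the guide's edges; it ends at 1.1, nearly upright. Resting on the catch's ledge beside the notch it reads 0.3. It falls by its own weight. A push down on the knob acts 2.6 times as hard on the ledge.
- knob (a point): Centre of the black ball knob, 22 mm across, on the handle's 8 mm round stem, 60 mm from the bolt's axis. It slides with the bolt and swings on that circle; down in a notch it is 41.5 mm above the bin top and 54 mm in front (bin -x) of the axis, with at least 35 mm free beside and above it. Pinched along the bolt's direction, the ball can turn between the fingers.
- tray: Bystander: shallow orange divided tray, 170 by 210 by 45 mm, on the counter beyond the bin's +y side; origin under its centre. Leave alone.
- loaf: Bystander: round brown loaf, 112 mm across, 53 mm high, on the counter beside the bin's -y side; origin under its centre. Leave alone.
- bowl: Bystander: metal bowl, 120 mm across, 55 mm high, on the counter beside the bin's -y side; origin under its centre. Leave alone.
- brush: Bystander: brush lying on the bin's top behind the bolt (bin +x side), along bin y; origin under its middle. Leave alone.

How it is judged:
On the way, in this order (a step that is already met when the one before it is completed fails the run):
1. the handle is lifted clear of the first notch before the bolt is slid (value of joint handle above 0.42 rad and value of joint rod below 0.012 m), for 0.1 s.
2. the bolt is slid across to the catch (value of joint rod above 0.044 m), for 0.1 s.
At the end, for the whole second after the job is handed in: the bolt is slid across by more than 46 mm, and its handle lies down in the second notch (within 0.1 rad of fully down), let go (value of joint rod above 0.046 m and value of joint handle below 0.1 rad and contact force between the fingers and handle below 0.1 N); the robot touches nothing.
It fails at once if the bolt's handle is pressed against the guides, notches or stop with more than 25 N (contact force between handle and bin above 25 N).
It fails at once if the robot presses on the bin with more than 25 N (contact force between any of the arm, the fingers and bin above 25 N).
It fails at once if the tray, loaf, bowl or brush is moved by more than 20 mm (distance of any of tray, loaf, bowl, brush from where it was at the start of the episode above 0.02 m).
It also fails if it takes over 58 s, if anything falls off the work surface, if the arm or the gripper's body presses on something with over 40 N, if the wrist force passes 120 N, or if a joint passes its speed limit or range.

## Working session

There is one attempt and no reset: what is moved stays moved. The work goes in short steps, Python scripts to look and compute and a shell command to move; the robot and the scene stay as the last step left them, time stands still between calls to the robot, and variables do not carry over. Pictures are saved under pics/ and viewed, and the job is handed in when it is done.

```bash
ls; mkdir -p pics
python3 - <<'E'
from station import bot
import cv2
print(bot.observe())
for c in("side","top"):
    p,d=bot.read_camera(c); cv2.imwrite(f"pics/{c}0.png",p[:,:,::-1])
    print(c,bot.get_calibration(c))
    for t in("bin","knob","bolt_axis","tray","loaf","bowl","brush"):
        try: print(t,[(x['conf'],x['point']) for x in bot.spot_in(c,t)][:2])
        except Exception as e: print(t,e)
E
```

```text
pics
{'time': 0.0, 'joints': array([-1.2311822 ,  0.68997248, -0.19450801,  1.56639065,  0.15727873,
        0.90249354, -0.21513502]), 'qd': array([ 6.43910133e-04, -1.95506413e-03,  1.71087596e-03, -7.29365072e-05,
        1.75593710e-05,  4.86088603e-04,  2.81838745e-04]), 'effort': array([-2.51969777e-04, -5.39604664e+01, -1.26703497e+00, -1.58545429e+01,
        9.01290507e-03,  9.36849421e-03,  6.72607911e-06]), 'tool_pos': array([0.18801392, 0.59534556, 0.23047865]), 'tcp_rot': array([-3.13972212e+00,  1.26134039e-04,  2.83581595e+00]), 'contact_force': array([-0.61762353,  0.23611487,  0.71459342]), 'moment': array([ 0.02838485, -0.02070463, -0.01225251]), 'opening': 0.08513538750257786}
side {'K': array([[594.33255536,   0.        , 319.04226531],
       [  0.        , 594.33255536, 226.86281561],
       [  0.        ,   0.        ,   1.        ]]), 'distortion': array([0.0624483, 0.       , 0.       , 0.       , 0.       ]), 'camera_from_world': array([[ 0.96973972, -0.24345834, -0.01824572, -0.5281795 ],
       [-0.16788672, -0.61072959, -0.77383681,  0.24829354],
       [
[... 711 characters left out ...]
0.        ]), 'camera_from_world': array([[-1.47296091e-02, -9.99884657e-01, -3.70275802e-03,
         9.26418677e-02],
       [-9.84440478e-01,  1.51503906e-02, -1.75064020e-01,
         6.06248883e-01],
       [ 1.75099926e-01,  1.06652030e-03, -9.84550089e-01,
         1.43560781e+00],
       [ 0.00000000e+00,  0.00000000e+00,  0.00000000e+00,
         1.00000000e+00]])}
bin [(0.87, [0.5838, -0.0381, 0.1107]), (0.3, [0.416, -0.275, 0.0438])]
knob []
bolt_axis [(0.92, [0.5877, -0.0388, 0.1116])]
tray [(0.82, [0.7337, 0.2431, 0.0037]), (0.36, [0.5914, -0.0422, 0.1079])]
loaf [(0.59, [0.4204, -0.2772, 0.044])]
bowl [(0.83, [0.5555, -0.3219, 0.0232])]
brush [(0.61, [0.6554, -0.1544, 0.1275])]
```

View pics/side0.png

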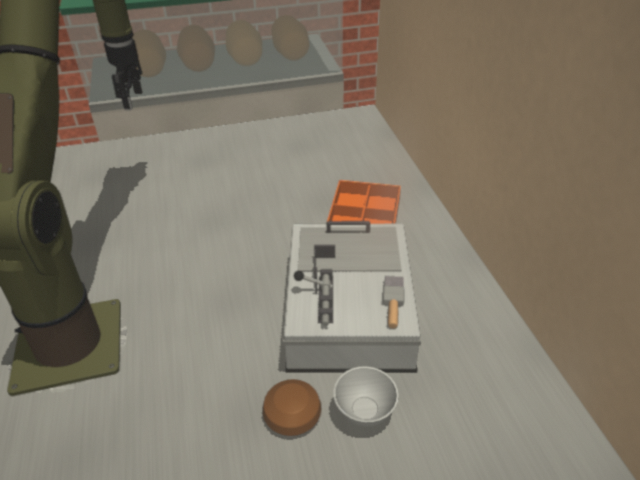

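View pics/top0.png

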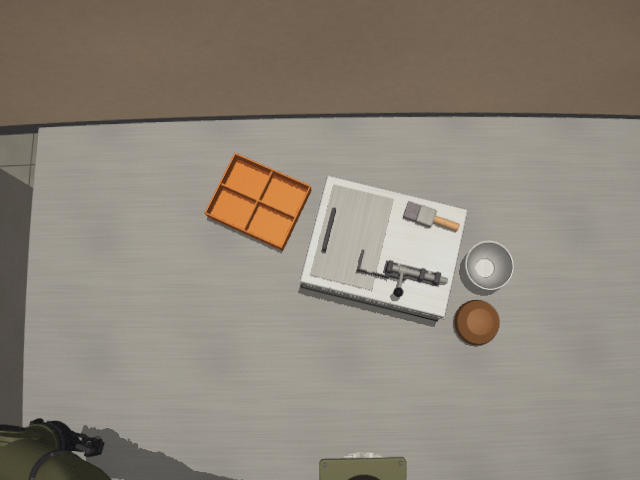

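The side view shows the knob at about (299,276). In the top view it is at about (398,292), and the bin top's corners are near (328,177), (466,210), (441,318) and (301,289). Next I'll fit the bin pose.

```bash
cat > h.py <<'E'
from station import bot
import numpy as np, cv2
from scipy.spatial.transform import Rotation as R
def cloud(c,d):
    k=bot.get_calibration(c);v,u=np.mgrid[:480,:640]
    n=cv2.undistortPoints(np.stack([u.ravel(),v.ravel()],1).astype(float)[:,None],k['K'],k['distortion'])[:,0].reshape(480,640,2)
    P=np.dstack([n*d[...,None],d]); T=np.linalg.inv(k['camera_from_world'])
    return P@T[:3,:3].T+T[:3,3]
def proj(c,p):
    k=bot.get_calibration(c);M=k['camera_from_world']
    return cv2.projectPoints(np.atleast_2d(p).astype(float),cv2.Rodrigues(M[:3,:3])[0],M[:3,3],k['K'],k['distortion'])[0][:,0]
E
python3 - <<'E'
from h import *
for c in("top","side"):
    p,d=bot.read_camera(c);P=cloud(c,d)
    near=(np.hypot(P[...,0]-.59,P[...,1]+.08)<.27)&(d>0)
    z=P[...,2]
    m=(near&(z>.09)&(z<.16)).astype(np.uint8)
    n,l,s,_=cv2.connectedComponentsWithStats(m); b=l==1+s[1:,4].argmax()
    X=P[b][:,:2]
    r=cv2.minAreaRect((X*1000).astype(np.float32)); print(c,r,cv2.boxPoints(r).round(1).tolist(), np.median(z[b]))
    bn=[(x['conf'],x['point']) for x in bot.spot_in(c,"knob")]; print(bn)
    u,v=(398,292) if c=="top" else (299,276)
    print(P[v-4:v+5:2,u-4:u+5:2].round(4).reshape(-1,3).tolist()[::3])
    x0,y0=(280,160) if c=="top" else (270,210)
    cv2.imwrite(f"pics/{c}1.png",cv2.resize(p[y0:y0+180,x0:x0+200,::-1],None,fx=3.3,fy=3.3,interpolation=cv2.INTER_CUBIC))
E
```

```text
top ((598.2097778320312, -56.97148132324219), (345.3388366699219, 263.76708984375), 75.03168487548828) [[426.20001220703125, -189.6999969482422], [681.0, -257.79998779296875], [770.2000122070312, 75.80000305175781], [515.4000244140625, 143.89999389648438]] 0.11266916670368243
[(0.45, [0.5028, -0.0848, 0.1498])]
[[0.4982, -0.075, 0.1101], [0.4925, -0.0826, 0.1604], [0.488, -0.0733, 0.1634], [0.4884, -0.0873, 0.1572], [0.4834, -0.0775, 0.1642], [0.48, -0.0695, 0.1561], [0.4794, -0.0823, 0.1594], [0.4793, -0.0783, 0.1159], [0.4795, -0.0926, 0.1108]]
side ((598.2575073242188, -57.907379150390625), (351.754150390625, 265.46258544921875), 74.83525085449219) [[424.1000061035156, -192.89999389648438], [680.4000244140625, -262.3999938964844], [772.4000244140625, 77.0999984741211], [516.2000122070312, 146.60000610351562]] 0.11122091401248874
[(0.52, [0.5055, -0.0888, 0.1419]), (0.36, [0.5846, -0.1373, 0.1134])]
[[0.4788, -0.0758, 0.1596], [0.4899, -0.0817, 0.1622], [0.4813, -0.0831, 0.1601], [0.4934, -0.0838, 0.1578], [0.4844, -0.0876, 0.158], [0.4769, -0.0824, 0.1495], [0.4879, -0.089, 0.1529], [0.48, -0.0867, 0.1472], [0.4992, -0.0504, 0.1079]]
```

Bin pose: centre (0.598, -0.057), yaw -15.0°. The predicted knob centre is (0.485, -0.079, 0.1515), which agrees with the depth data. I'll turn the tool so its y lies along bin +y and travel to a point above the knob.

```bash
python3 -m crank '[[0.6,-0.015,-0.018,0,0,0,-2.5],[0.6,-0.029,-0.036,0,0,0,0],[0.6,-0.029,-0.036,0,0,0,0],[0.6,-0.029,-0.036,0,0,0,0],[0.6,-0.029,-0.036,0,0,0,0],[0.6,-0.029,-0.036,0,0,0,0],[0.6,-0.029,-0.036,0,0,0,0],[0.6,-0.029,-0.036,0,0,0,0]]' 20
```

```text
time: 1.8
tool_pos: [0.3296, 0.2774, 0.2293]
tcp_rot: [3.13, -0.003, 2.895]
contact_force: [1.2, 1.4, -0.6]
opening: 0.0517
```

View pics/top1.png

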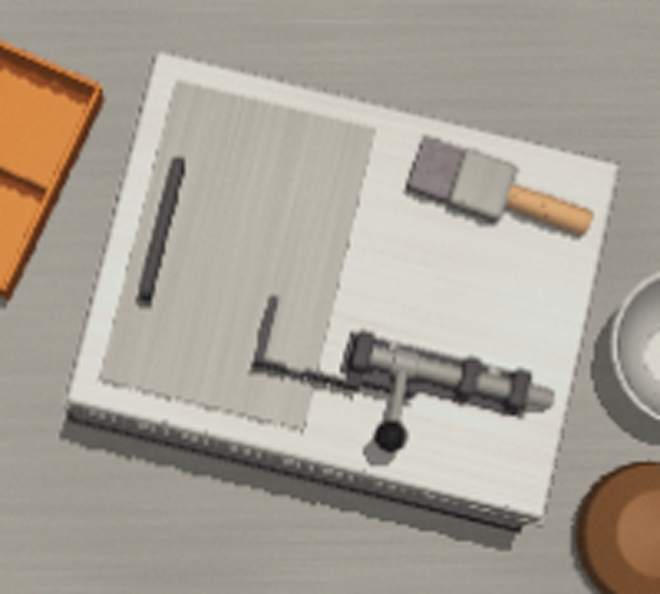

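View pics/side1.png

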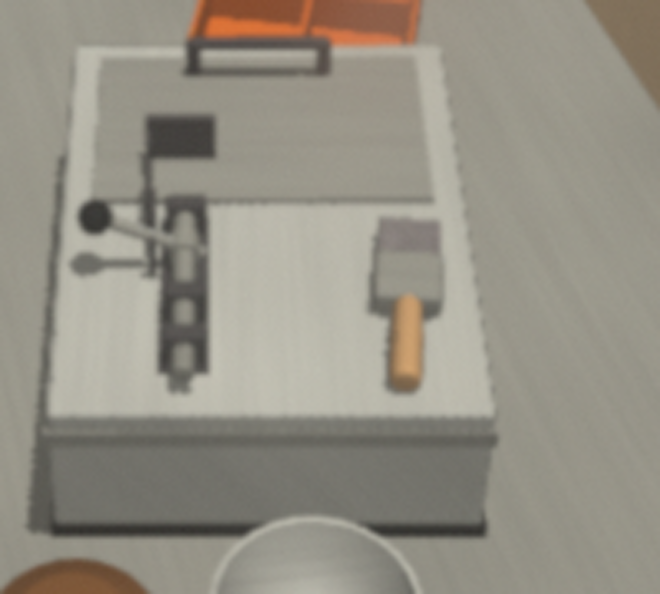

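The crops show the ball at (390,435) top and (95,215) side. The stop plate stands on the hatch at about (268,330) in the top crop. I'll work out the remaining shift and estimate the plate's y in the bin frame.

```bash
cat >> h.py <<'E'
C=np.array([.5982,-.0573,0]); B=R.from_euler('z',-14.97,degrees=True)
def b2w(p): return B.apply(np.array(p)/1000)+C
def w2b(p): return B.inv().apply(np.asarray(p)-C)*1000
def st():
    o=bot.observe(); t=R.from_euler('xyz',o['tcp_rot'])
    print('t',round(o['time'],2),'tcp bin mm',w2b(o['tool_pos']).round(1),'F bin',B.inv().apply(o['contact_force']).round(1),'open',round(o['opening'],4),'tool axes in bin',(B.inv()*t).as_matrix().round(3).tolist())
    des=B*R.from_matrix(np.array([[-1,0,0],[0,1,0],[0,0,-1]])); print('rotfix deg',(t.inv()*des).as_rotvec(degrees=True).round(2))
    return o,t
def to(p):
    o,t=st(); print('shift tool mm',(t.inv().apply(b2w(p)-o['tool_pos'])*1000).round(1))
def raybin(c,u,v,z):
    k=bot.get_calibration(c);n=cv2.undistortPoints(np.array([[[u,v]]],float),k['K'],k['distortion'])[0,0]
    T=np.linalg.inv(k['camera_from_world']);d=T[:3,:3]@[n[0],n[1],1];s=(z/1000-T[2,3])/d[2]
    return w2b(T[:3,3]+s*d)
E
python3 - <<'E'
from h import *
to([-104,-50,240])
for p in((275,300),(262,355),(285,365)): print(raybin("top",280+p[0]/3.3,160+p[1]/3.3,145))
print('knob',raybin("top",280+390/3.3,160+433/3.3,157))
print('knob',raybin("side",270+95/3.3,210+215/3.3,155))
print('plate',raybin("side",270+147/3.3,210+117/3.3,148),raybin("side",270+215/3.3,210+117/3.3,148))
E
```

```text
t 1.8 tcp bin mm [-346.   253.9  229.3] F bin [ 0.8  1.6 -0.6] open 0.0517 tool axes in bin [[-1.0, -0.014, -0.003], [-0.014, 1.0, 0.011], [0.003, 0.011, -1.0]]
rotfix deg [ 0.65 -0.18  0.83]
shift tool mm [-237.5 -307.3  -14.9]
[-32.1881474   45.35996779 145.        ]
[-70.8795294   45.08070069 145.        ]
[-73.72635158  28.43823576 145.        ]
knob [-102.95743704  -49.77928832  157.        ]
knob [-102.94020096  -53.08355555  155.        ]
plate [-73.52622413  45.46444568 148.        ] [-29.36531312  45.21869349 148.        ]
```

```bash
python3 -m crank '[[0.6,-0.0297,-0.0384,0,0.65,0,0.8],[0.6,-0.0297,-0.0384,0,0,0,0],[0.6,-0.0297,-0.0384,0,0,0,0],[0.6,-0.0297,-0.0384,0,0,0,0],[0.6,-0.0297,-0.0384,0,0,0,0],[0.6,-0.0297,-0.0384,0,0,0,0],[0.6,-0.0297,-0.0384,0,0,0,0],[0.6,-0.0297,-0.0384,0,0,0,0]]'
python3 - <<'E'
from h import *
to([-104,-50,133])
E
```

```text
time: 2.6
tool_pos: [0.4859, -0.0913, 0.2305]
tcp_rot: [3.137, 0.004, 2.882]
contact_force: [1.5, 0.9, -0.2]
opening: 0.0511
t 2.6 tcp bin mm [-99.7 -61.9 230.5] F bin [ 1.2  1.2 -0.2] open 0.0511 tool axes in bin [[-1.0, -0.002, 0.004], [-0.002, 1.0, 0.005], [-0.004, 0.005, -1.0]]
rotfix deg [0.26 0.23 0.09]
shift tool mm [ 4.7 11.5 97.6]
```

```bash
python3 -m crank '[[0.6,0.0047,0.0115,0,0.26,0.23,0],[0.6,0,0,0.02,0,0,0],[0.6,0,0,0.02,0,0,0],[0.6,0,0,0.02,0,0,0],[0.6,0,0,0.015,0,0,0],[0.6,0,0,0.01,0,0,0],[0.6,0,0,0,0,0,0],[0.6,0,0,0,0,0,0]]'
python3 - <<'E'
from h import *
to([-104,-50,132])
p,d=bot.read_camera("side");cv2.imwrite("pics/side2.png",cv2.resize(p[200:320,250:410,::-1],None,fx=4,fy=4,interpolation=cv2.INTER_CUBIC))
E
```

```text
time: 3.4
tool_pos: [0.4897, -0.0906, 0.1441]
tcp_rot: [-3.139, 0.01, 2.859]
contact_force: [0.9, 0.3, 0.1]
opening: 0.0514
t 3.4 tcp bin mm [-96.2 -60.2 144.1] F bin [0.8 0.5 0.1] open 0.0514 tool axes in bin [[-1.0, 0.022, 0.01], [0.022, 1.0, -0.003], [-0.01, -0.003, -1.0]]
rotfix deg [-0.17  0.58 -1.24]
shift tool mm [ 8.1 10.  11.9]
```

View pics/side2.png

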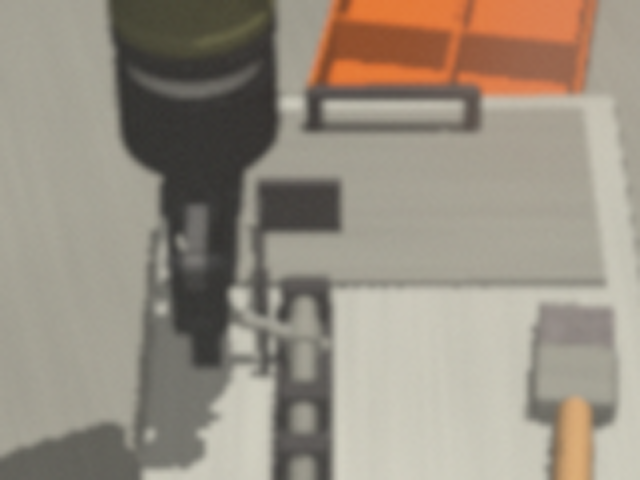

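The gripper's near finger (around (205,340)) stands in front of the ball and nothing is touched yet. The tool is about 8–10 mm short sideways, so I'll correct that and then close.

```bash
python3 -m crank '[[0.6,0.008,0.01,0,0,0.58,-1.2],[0.6,0,0,0,0,0,0],[0.6,0,0,0.006,0,0,0],[0.6,0,0,0.005,0,0,0],[0.6,0,0,0,0,0,0],[0.6,0,0,0,0,0,0],[0.6,0,0,0,0,0,0],[0.6,0,0,0,0,0,0]]'
python3 - <<'E'
from h import *
to([-104,-50,132])
E
```

```text
time: 4.25
tool_pos: [0.4858, -0.0776, 0.134]
tcp_rot: [-3.14, 0.003, 2.882]
contact_force: [-0.5, -1.3, 0.7]
opening: 0.0514
t 4.25 tcp bin mm [-103.4  -48.7  134. ] F bin [-0.2 -1.4  0.7] open 0.0514 tool axes in bin [[-1.0, -0.001, 0.003], [-0.001, 1.0, -0.002], [-0.003, -0.002, -1.0]]
rotfix deg [-0.12  0.19  0.07]
shift tool mm [ 0.7 -1.3  2. ]
```

```bash
python3 -m crank '[[0.6,0.0005,-0.0012,0.0015,0,0,0],[0.45,0,0,0,0,0,0],[0.35,0,0,0,0,0,0],[0.28,0,0,0,0,0,0],[0.24,0,0,0,0,0,0],[0.2,0,0,0,0,0,0],[0.2,0,0,0,0,0,0],[0.2,0,0,0,0,0,0]]' 20
python3 - <<'E'
from h import *
to([-104,-50,132])
E
```

```text
time: 5.05
tool_pos: [0.4851, -0.0789, 0.1327]
tcp_rot: [-3.14, 0.004, 2.881]
contact_force: [0.1, 0.3, 0.0]
opening: 0.0207
t 5.05 tcp bin mm [-103.7  -50.1  132.7] F bin [-0.   0.3  0. ] open 0.0207 tool axes in bin [[-1.0, -0.001, 0.004], [-0.001, 1.0, -0.002], [-0.004, -0.002, -1.0]]
rotfix deg [-0.12  0.22  0.04]
shift tool mm [0.3 0.1 0.7]
```

```bash
python3 -m crank '[[0.2,-0.0028,0,-0.0052,0,0,0],[0.2,-0.0034,0,-0.005,0,0,0],[0.2,-0.0038,0,-0.0046,0,0,0],[0.2,-0.0042,0,-0.0043,0,0,0],[0.2,0,0,0,0,0,0],[0.2,0,0,0,0,0,0],[0.2,0,0,0,0,0,0],[0.2,0,0,0,0,0,0]]'
python3 - <<'E'
from h import *
to([-80,-50,159])
E
```

```text
time: 5.85
tool_pos: [0.4991, -0.0827, 0.1529]
tcp_rot: [-3.14, 0.002, 2.881]
contact_force: [0.6, -0.4, -2.6]
opening: 0.0207
t 5.85 tcp bin mm [-89.2 -50.1 152.9] F bin [ 0.7 -0.3 -2.6] open 0.0207 tool axes in bin [[-1.0, -0.001, 0.002], [-0.001, 1.0, -0.002], [-0.002, -0.002, -1.0]]
rotfix deg [-0.12  0.09  0.06]
shift tool mm [-9.2  0.1 -6.1]
```

```bash
python3 -m crank '[[0.2,-0.0045,0,-0.0034,0,0,0],[0.2,-0.0048,0,-0.0031,0,0,0],[0.2,-0.003,0,-0.0015,0,0,0],[0.2,0,0,0,0,0,0],[0.2,0,0,0,0,0,0],[0.2,0,0,0,0,0,0],[0.2,0,0,0,0,0,0],[0.2,0,0,0,0,0,0]]'
python3 - <<'E'
from h import *
to([-80,-50,159])
for c in("side","top"):
    p,d=bot.read_camera(c);a=p[200:320,250:410] if c=="side" else p[200:320,320:480]
    cv2.imwrite(f"pics/{c}3.png",cv2.resize(a[...,::-1],None,fx=4,fy=4,interpolation=cv2.INTER_CUBIC))
E
```

```text
time: 6.65
tool_pos: [0.5104, -0.0857, 0.1611]
tcp_rot: [-3.139, -0.002, 2.881]
contact_force: [-0.7, 1.2, -1.9]
opening: 0.0203
t 6.65 tcp bin mm [-77.5 -50.2 161.1] F bin [-1.   1.  -1.9] open 0.0203 tool axes in bin [[-1.0, -0.001, -0.002], [-0.001, 1.0, -0.003], [0.002, -0.003, -1.0]]
rotfix deg [-0.15 -0.11  0.06]
shift tool mm [2.5 0.2 2.1]
```

View pics/side3.png

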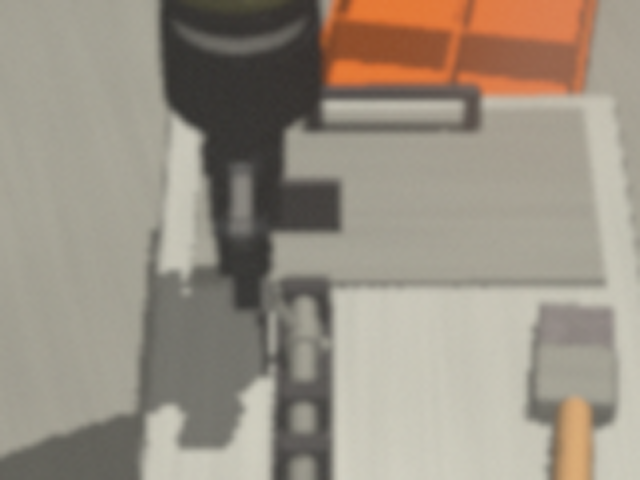

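View pics/top3.png

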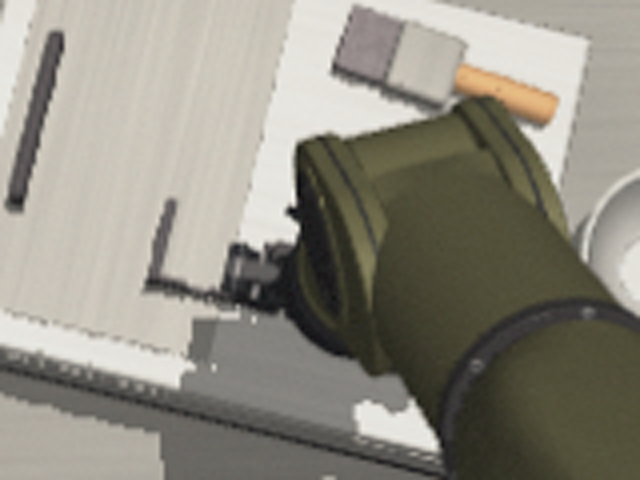

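The handle is now up, with the stem visible at (275,300) in the side view. In the top view the stop plate is at (150–175, 200–290). I'll refine the plate's position and then slide.

```bash
python3 - <<'E'
from h import *
for p in((172,200),(178,200),(150,290),(158,285),(165,240)): print(raybin("top",320+p[0]/4,200+p[1]/4,148).round(1))
P=cloud("top",bot.read_camera("top")[1]);Q=w2b(P.reshape(-1,3)).reshape(480,640,3)
q=Q[(Q[...,2]>125)&(Q[...,2]<156)&(Q[...,1]>-5)&(Q[...,1]<70)&(Q[...,0]<-15)&(Q[...,0]>-85)]
q=q[q[:,1].argsort()]; print(len(q)); print(q[::max(1,len(q)//60)].round(0).tolist())
E
python3 -m crank '[[0.2,0,0.008,0,0,0,0],[0.2,0,0.01,0,0,0,0],[0.2,0,0.01,0,0,0,0],[0.2,0,0.01,0,0,0,0],[0.2,0,0.01,0,0,0,0],[0.2,0,0.008,0,0,0,0],[0.2,0,0,0,0,0,0],[0.2,0,0,0,0,0,0]]'
python3 - <<'E'
from h import *
to([-80,14,159])
E
```

```text
[-30.9  46.6 148. ]
[-30.1  43.4 148. ]
[-83.1  46.6 148. ]
[-79.3  43.  148. ]
[-53.8  45.1 148. ]
103
[[-73.0, -4.0, 128.0], [-73.0, -1.0, 135.0], [-73.0, 1.0, 134.0], [-73.0, 3.0, 127.0], [-73.0, 4.0, 142.0], [-74.0, 6.0, 145.0], [-74.0, 7.0, 125.0], [-74.0, 9.0, 144.0], [-72.0, 9.0, 147.0], [-73.0, 10.0, 135.0], [-72.0, 11.0, 140.0], [-73.0, 12.0, 130.0], [-72.0, 13.0, 140.0], [-70.0, 14.0, 140.0], [-74.0, 14.0, 131.0], [-73.0, 15.0, 140.0], [-70.0, 16.0, 137.0], [-72.0, 17.0, 127.0], [-72.0, 19.0, 126.0], [-73.0, 22.0, 131.0], [-71.0, 22.0, 134.0], [-74.0, 24.0, 132.0], [-71.0, 24.0, 128.0], [-74.0, 26.0, 125.0], [-73.0, 29.0, 136.0], [-72.0, 29.0, 142.0], [-73.0, 31.0, 132.0], [-72.0, 32.0, 141.0], [-70.0, 32.0, 141.0], [-74.0, 34.0, 148.0], [-71.0, 34.0, 139.0], [-73.0, 35.0, 125.0], [-74.0, 36.0, 142.0], [-72.0, 37.0, 147.0], [-72.0, 39.0, 144.0], [-73.0, 40.0, 132.0], [-72.0, 41.0, 137.0], [-71.0, 41.0, 145.0], [-73.0, 42.0, 126.0], [-73.0, 43.0, 143.0], [-71.0, 43.0, 142.0], [-74.0, 44.0, 126.0], [-68.0, 45.0, 151.0], [-37.0, 45.0, 146.0], [-56.0, 45.0, 146.0], [-48.0, 45.0
[... 911 characters left out ...]
 [-48.0, 49.0, 147.0], [-39.0, 49.0, 151.0], [-57.0, 49.0, 149.0], [-67.0, 50.0, 153.0], [-45.0, 50.0, 146.0], [-37.0, 50.0, 149.0], [-55.0, 50.0, 150.0], [-64.0, 50.0, 149.0], [-74.0, 50.0, 149.0], [-43.0, 50.0, 146.0], [-35.0, 50.0, 150.0], [-53.0, 51.0, 149.0], [-62.0, 51.0, 145.0], [-72.0, 51.0, 152.0], [-28.0, 51.0, 126.0], [-39.0, 51.0, 132.0]]
time: 7.6
tool_pos: [0.5248, -0.0278, 0.1606]
tcp_rot: [-3.136, -0.004, 2.882]
contact_force: [-1.0, -1.6, -1.4]
opening: 0.0205
t 7.6 tcp bin mm [-78.5   9.5 160.6] F bin [-0.6 -1.9 -1.4] open 0.0205 tool axes in bin [[-1.0, -0.001, -0.004], [-0.001, 1.0, -0.006], [0.004, -0.006, -1.0]]
rotfix deg [-0.35 -0.22  0.08]
shift tool mm [1.5 4.5 1.5]
```

Depth data puts the stop plate at y≈45 and a dip in the ledge at y≈18–28, so the notch should be near rod ≈ 73–75 mm. I'll slide to rod ≈ 66 and lower to just above the ledge.

```bash
python3 -m crank '[[0.2,0,0.0065,0,0,0,0],[0.2,0,0,0,0,0,0],[0.2,0.0048,0,0.0029,0,0,0],[0.2,0.0045,0,0.0035,0,0,0],[0.2,0.0036,0,0.0035,0,0,0],[0.2,0,0,0,0,0,0],[0.2,0,0,0,0,0,0],[0.2,0,0,0,0,0,0]]'
python3 - <<'E'
from h import *
to([-92,16,150])
E
```

```text
time: 8.4
tool_pos: [0.5147, -0.0175, 0.1508]
tcp_rot: [-3.138, 0.0, 2.88]
contact_force: [-1.1, -0.3, 0.7]
opening: 0.0202
t 8.4 tcp bin mm [-91.   16.9 150.8] F bin [-1.  -0.6  0.7] open 0.0202 tool axes in bin [[-1.0, -0.0, 0.0], [-0.0, 1.0, -0.004], [-0.0, -0.004, -1.0]]
rotfix deg [-0.21  0.    0.01]
shift tool mm [ 1.  -0.9  0.8]
```

```bash
python3 -m crank '[[0.3,0,0,0,0,0,0],[0.34,0,0,0,0,0,0],[0.34,0,0,0,0,0,0],[0.34,0.004,0,0.004,0,0,0],[0.34,0.004,0,0.004,0,0,0],[0.34,0.001,0,0.004,0,0,0],[0.34,0,0,0,0,0,0],[0.34,0,0,0,0,0,0]]'
python3 - <<'E'
from h import *
to([-99,16,138])
for c in("side","top"):
    p,d=bot.read_camera(c);a=p[200:320,250:410] if c=="side" else p[200:320,320:480]
    cv2.imwrite(f"pics/{c}4.png",cv2.resize(a[...,::-1],None,fx=4,fy=4,interpolation=cv2.INTER_CUBIC))
E
```

```text
time: 9.2
tool_pos: [0.5062, -0.0138, 0.1377]
tcp_rot: [-3.14, 0.001, 2.881]
contact_force: [-0.5, -0.2, 0.2]
opening: 0.0289
t 9.2 tcp bin mm [-100.1   18.3  137.7] F bin [-0.4 -0.3  0.2] open 0.0289 tool axes in bin [[-1.0, -0.001, 0.001], [-0.001, 1.0, -0.002], [-0.001, -0.002, -1.0]]
rotfix deg [-0.09  0.08  0.06]
shift tool mm [-1.1 -2.3 -0.3]
```

View pics/side4.png

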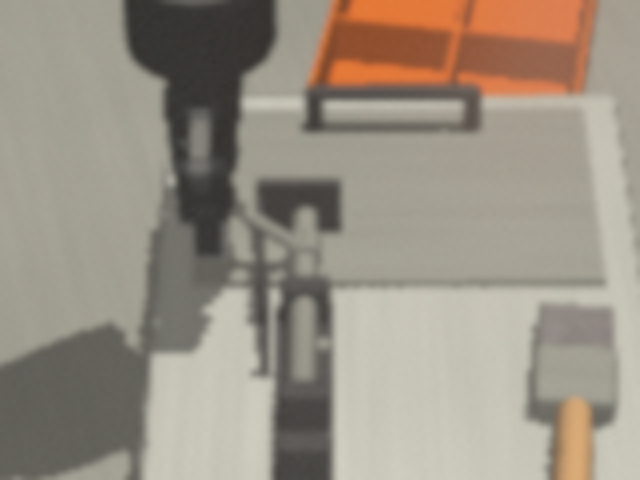

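View pics/top4.png

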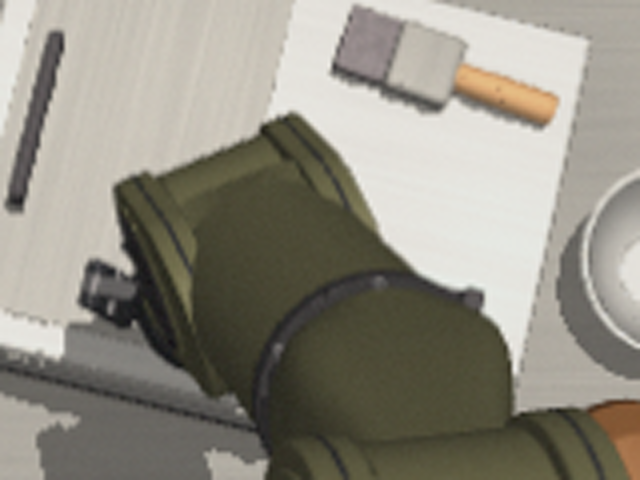

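The stem shows in the side view running from the bolt (~(305,250)) up to (240,205). I'll compare its direction with projections for several angles.

```bash
cat >> h.py <<'E'
def stem(y,th,r):
    a=.44+th; return b2w([-50-r*np.cos(a),y,126+r*np.sin(a)])
E
python3 - <<'E'
from h import *
for y in (17,19,25):
  for th in(0,.15,.3,.4): print(y,th,[((proj("side",stem(y,th,r))[0]-[250,200])*4).round(0).tolist() for r in(0,15,30,45)])
E
```

```text
17 0 [[302.0, 248.0], [276.0, 239.0], [251.0, 230.0], [225.0, 221.0]]
17 0.15 [[302.0, 248.0], [278.0, 236.0], [255.0, 225.0], [231.0, 213.0]]
17 0.3 [[302.0, 248.0], [281.0, 234.0], [260.0, 220.0], [238.0, 206.0]]
17 0.4 [[302.0, 248.0], [283.0, 233.0], [264.0, 217.0], [244.0, 201.0]]
19 0 [[302.0, 245.0], [277.0, 237.0], [251.0, 228.0], [225.0, 219.0]]
19 0.15 [[302.0, 245.0], [279.0, 234.0], [255.0, 222.0], [231.0, 211.0]]
19 0.3 [[302.0, 245.0], [281.0, 231.0], [260.0, 217.0], [238.0, 203.0]]
19 0.4 [[302.0, 245.0], [283.0, 230.0], [264.0, 214.0], [244.0, 199.0]]
25 0 [[302.0, 238.0], [277.0, 229.0], [251.0, 220.0], [225.0, 211.0]]
25 0.15 [[302.0, 238.0], [279.0, 226.0], [255.0, 215.0], [231.0, 203.0]]
25 0.3 [[302.0, 238.0], [281.0, 224.0], [260.0, 210.0], [239.0, 195.0]]
25 0.4 [[302.0, 238.0], [283.0, 222.0], [264.0, 207.0], [244.0, 191.0]]
```

It matches θ≈0.3 at y≈17, so the handle rests on the ledge. Now I'll push gently towards the notch with the trailing finger, backing off a little each time.

```bash
python3 -m crank '[[0.34,0,0.002,0,0,0,0],[0.34,0,0.0015,0,0,0,0],[0.34,0,0.0015,0,0,0,0],[0.34,0,0,0,0,0,0],[0.34,0,0,0,0,0,0],[0.34,0,-0.002,0,0,0,0],[0.34,0,0,0,0,0,0],[0.34,0,0,0,0,0,0]]'
cat >> h.py <<'E'
def look(n):
    o,t=st(); p,d=bot.read_camera("side")
    cv2.imwrite(f"pics/{n}.png",cv2.resize(p[210:290,280:360,::-1],None,fx=6,fy=6,interpolation=cv2.INTER_CUBIC))
    y=w2b(o['tool_pos'])[1]-1
    for th in(0,.3): print(y,th,[((proj("side",stem(y,th,r))[0]-[280,210])*6).round(0).tolist() for r in(0,30,45)])
E
python3 -c "
from h import *
look('s5')"
```

```text
time: 10.1
tool_pos: [0.5075, -0.0113, 0.1381]
tcp_rot: [-3.14, 0.002, 2.88]
contact_force: [0.2, -0.2, -0.8]
opening: 0.0287
t 10.1 tcp bin mm [-99.5  21.  138.1] F bin [ 0.2 -0.1 -0.8] open 0.0287 tool axes in bin [[-1.0, -0.0, 0.002], [-0.0, 1.0, -0.002], [-0.002, -0.002, -1.0]]
rotfix deg [-0.11  0.14  0.  ]
20.004969065710142 0 [[273.0, 306.0], [196.0, 280.0], [157.0, 266.0]]
20.004969065710142 0.3 [[273.0, 306.0], [210.0, 264.0], [177.0, 243.0]]
```

View pics/s5.png

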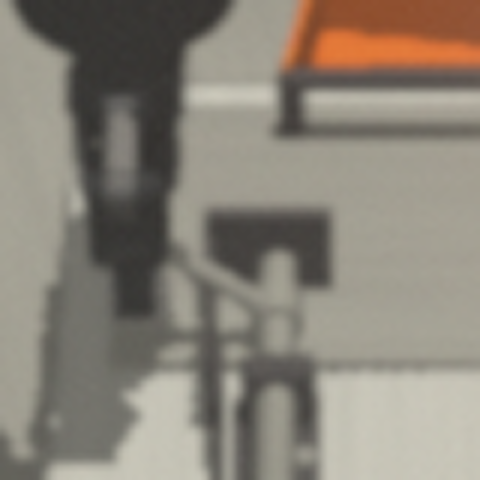

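The stem still ends at (177,245), so θ≈0.3 and it is on the ledge. Next I'll push about 2–3 mm further.

```bash
python3 -m crank '[[0.34,0,0.0015,0,0,0,0],[0.34,0,0.0015,0,0,0,0],[0.34,0,0.0015,0,0,0,0],[0.34,0,0,0,0,0,0],[0.34,0,0,0,0,0,0],[0.34,0,-0.002,0,0,0,0],[0.34,0,0,0,0,0,0],[0.34,0,0,0,0,0,0]]'; 
python3 -c "
from h import *
look('s6')"
```

```text
time: 10.95
tool_pos: [0.5081, -0.0088, 0.138]
tcp_rot: [-3.139, 0.002, 2.88]
contact_force: [-0.1, 0.6, 1.0]
opening: 0.0293
t 10.95 tcp bin mm [-99.6  23.5 138. ] F bin [-0.3  0.5  1. ] open 0.0293 tool axes in bin [[-1.0, 0.0, 0.002], [0.0, 1.0, -0.002], [-0.002, -0.002, -1.0]]
rotfix deg [-0.13  0.12 -0.  ]
22.534040817757052 0 [[273.0, 301.0], [196.0, 275.0], [157.0, 262.0]]
22.534040817757052 0.3 [[273.0, 301.0], [210.0, 259.0], [178.0, 238.0]]
```

View pics/s6.png

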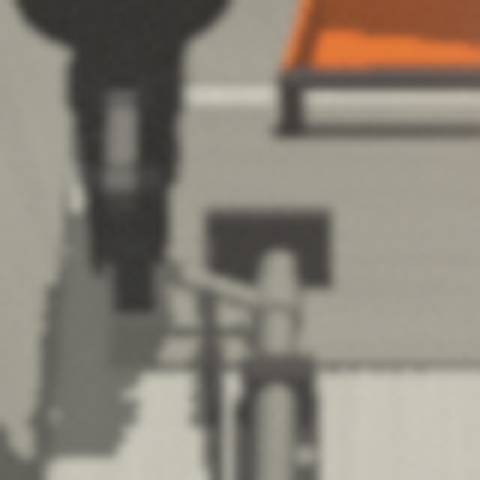

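The stem now ends at about (165,263), the θ=0 projection, so the handle has dropped into the notch. I'll open up, rise clear and check.

```bash
python3 -m crank '[[0.5,0,-0.001,0,0,0,0],[0.6,0,0,0,0,0,0],[0.6,0,0,0,0,0,0],[0.6,0,0,-0.01,0,0,0],[0.6,0,0,-0.02,0,0,0],[0.6,0,0,-0.03,0,0,0],[0.6,0,0,-0.03,0,0,0],[0.6,0.01,0,-0.03,0,0,0]]'
python3 -m crank '[[0.6,0.03,0,-0.02,0,0,0],[0.6,0.04,0,-0.02,0,0,0],[0.6,0.04,0,0,0,0,0],[0.6,0.03,0,0,0,0,0],[0.6,0,0,0,0,0,0],[0.6,0,0,0,0,0,0],[0.6,0,0,0,0,0,0],[0.6,0,0,0,0,0,0]]'
python3 - <<'E'
from h import *
look('s7')
print([(x['conf'],w2b(x['point']).round(1)) for x in bot.spot_in("side","knob")])
p,d=bot.read_camera("top");cv2.imwrite("pics/t7.png",cv2.resize(p[160:340,280:520,::-1],None,fx=3.3,fy=3.3,interpolation=cv2.INTER_CUBIC))
Q=w2b(cloud("side",bot.read_camera("side")[1]).reshape(-1,3))
m=(Q[:,0]<-88)&(Q[:,0]>-125)&(Q[:,1]>-10)&(Q[:,1]<60)&(Q[:,2]>130)&(Q[:,2]<180); print(m.sum(),Q[m].mean(0),Q[m].min(0),Q[m].max(0))
E
```

```text
time: 11.8
tool_pos: [0.4963, -0.007, 0.261]
tcp_rot: [-3.138, -0.005, 2.881]
contact_force: [0.1, 0.1, 0.8]
opening: 0.0511
time: 12.6
tool_pos: [0.3603, 0.0311, 0.311]
tcp_rot: [3.14, 0.013, 2.88]
contact_force: [1.3, 0.1, 0.1]
opening: 0.0513
t 12.6 tcp bin mm [-252.7   24.   311. ] F bin [1.2 0.4 0.1] open 0.0513 tool axes in bin [[-1.0, 0.0, 0.013], [0.0, 1.0, 0.002], [-0.013, 0.002, -1.0]]
rotfix deg [ 0.09  0.75 -0.02]
22.980476252319338 0 [[273.0, 301.0], [196.0, 274.0], [157.0, 261.0]]
22.980476252319338 0.3 [[273.0, 301.0], [210.0, 258.0], [178.0, 237.0]]
[(0.73, array([-79.8,  18.1, 143.4]))]
93 [-101.37379633   16.71325888  155.3158288 ] [-111.92951142    9.46244132  141.13590912] [-88.8319507   27.99229845 164.89132455]
```

View pics/s7.png

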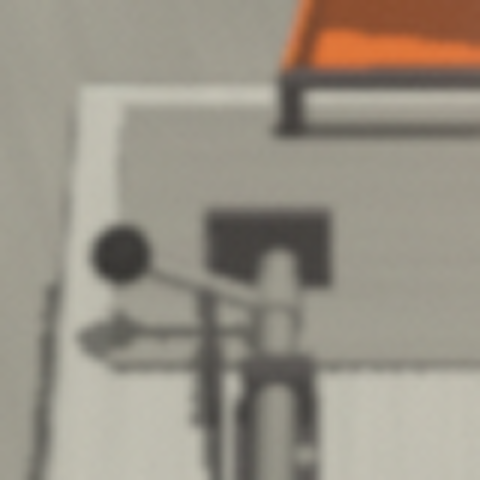

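View pics/t7.png

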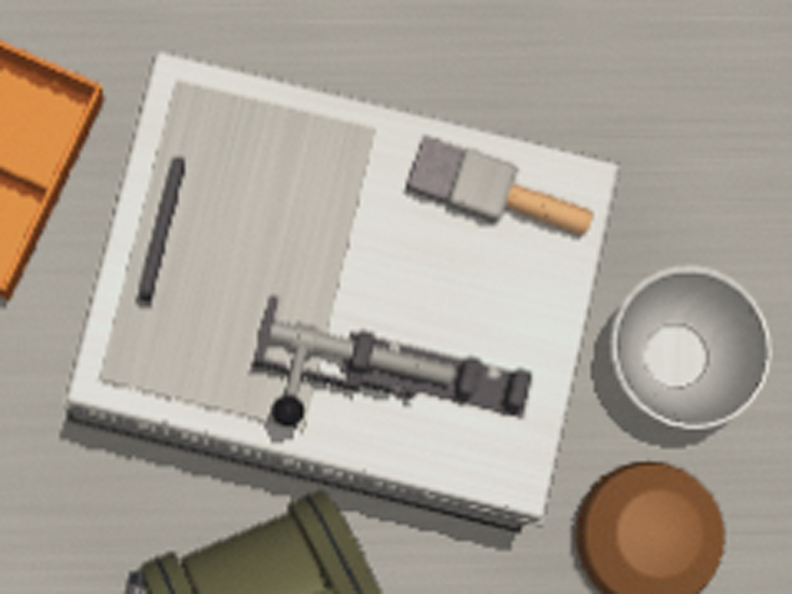

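The ball is at (122,253) in the side crop and (288,410) in the top crop, with the other objects in place. One numeric check of how far down the handle is:

Run:
```python
from h import *
print('start ball side, θ0 y-50',proj("side",stem(-50,0,60)), 'seen ~',270+95/3.3,210+215/3.3)
p,d=bot.read_camera("side"); g=p[235:270,285:312].max(2)<60
v,u=np.nonzero(g); print('ball px',u.mean()+285,v.mean()+235,g.sum())
p,d=bot.read_camera("top"); g=p[275:293,358:377].max(2)<45
v,u=np.nonzero(g); print('ball top px',u.mean()+358,v.mean()+275,g.sum())
for y in(19,21,23):
  for th in(0,.05,.1,.3): print(y,th,proj("side",stem(y,th,60))[0].round(1),proj("top",stem(y,th,60))[0].round(1))
print(bot.observe()['contact_force'])
```

```text
start ball side, θ0 y-50 [[298.25314366 275.32264235]] seen ~ 298.7878787878788 275.1515151515151
ball px 299.8181818181818 253.63636363636363 11
ball top px 366.7758620689655 284.1896551724138 58
19 0 [299.6 252.5] [367.5 284.6]
19 0.05 [300.2 251.5] [367.7 283.8]
19 0.1 [300.9 250.6] [367.9 283. ]
19 0.3 [304.1 247.2] [369.  279.4]
21 0 [299.7 251.9] [366.6 284.3]
21 0.05 [300.3 250.9] [366.8 283.6]
21 0.1 [300.9 250. ] [367.1 282.8]
21 0.3 [304.2 246.5] [368.1 279.1]
23 0 [299.7 251.2] [365.7 284.1]
23 0.05 [300.3 250.3] [365.9 283.4]
23 0.1 [301.  249.4] [366.2 282.6]
23 0.3 [304.2 245.9] [367.2 278.9]
[0.68441855 0.12008154 0.20023656]
```

Both cameras agree with θ≈0 at y≈20.5, which is rod ≈ 70 mm. The handle is fully down and free, so I'll hand in.

```bash
python3 -c "
from station import bot
print(bot.job_done())"
```

```text
the job is handed in; nothing more can be done
None
```

The hatch is bolted: the handle lies down in the catch's notch, let go, and the job was handed in at about 13 s on the robot's clock. It gave no verdict.

- **What I did:** I pinched the knob along the bolt's direction and swung the handle up to about 0.65 rad before sliding. I then slid the bolt to about 67 mm and let the handle rest on the ledge. From there I nudged it forward about 2–3 mm at a time with a loose finger until it fell into the notch. Then I opened the fingers, rose and backed away.
- **Handle and bolt:** in both cameras the ball's position matches the handle fully down, to within about 0.05 rad, with the bolt at about 70 mm.
- **Forces:** every wrist reading I took stayed under about 3 N. I only read it at the end of each move, so brief peaks in between would not show.
- **Other objects:** the brush, bowl, loaf and tray looked unmoved in the last top picture, though the crop cuts off part of the tray and the loaf. I did not measure them.
- **What disagreed:**
  - The stop plate pointed to a notch at about 75 mm, but the handle dropped at about 70 mm.
  - The network's last knob position was roughly 20 mm off because it included the stem, so I relied on the pixel check instead.

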